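Click a sample cell into a photometer holder

TASK

Take the round sample cell with the yellow cap and push it straight down into the round well of the photometer's cell holder until the sprung ball in the side of the well clicks into its groove and the cell sits fully home (press it in, do not drop it in); then let go of it. Leave the cells with the blue and red caps standing where they are.

Things in the scene. Friction and masses are not known exactly. Their poses are not given: they have to be found in the camera images.
- yellow_cell: The round sample cell to load, upright on the worktop, 75 mm tall, 25 to 45 g. White body 28 mm across; yellow cap 32 mm across, 52 to 75 mm up (grip here). Aluminium foot: tapers to 21 mm across over its lowest 4 mm, with a V groove all round 8 to 17 mm up, so any turn about its axis will do. Origin: centre of its underside; z up along its axis.
- blue_cell: Sample cell like the yellow-capped one in shape and size but with a blue cap, standing on the worktop; not to be used or shifted. Origin: centre of its underside; z up along its axis.
- red_cell: Sample cell like the yellow-capped one in shape and size but with a red cap, standing on the worktop; not to be used or shifted. Origin: centre of its underside; z up along its axis.
- well_floor (a point): Centre of the well's floor, 10 mm over the worktop; z up. Fixed aluminium cup, bore 30 mm, rim 42 mm above this point; top 10 mm flares to 50 mm. White lamp housing at +x, 77 to 123 mm off, its top 36 mm above this point. A 12 mm steel ball on a spring juts 5 mm in from +y, centre 11.5 mm up: it stops the cell about 13 mm short; about 7 N down (4 to 12) pushes the cell past and it snaps home.
Things that resemble listed ones, but are neither listed nor needed, are in the scene too. Several things look just like the yellow_cell: the one meant starts farthest from the robot's base.

How it is judged:
At the end, for the whole second after the job is handed in: The yellow-capped cell stands upright (within 7 degrees) in the well, its underside within 2.5 mm of the well's floor and within 5 mm of its axis, so that the ball is in its groove; it is at rest and let go (z of yellow_cell in the frame of well_floor between -0.004 and 0.0025 m and horizontal distance between yellow_cell and well_floor below 0.005 m and angle between yellow_cell's own z axis and vertical below 0.12 rad and linear speed of yellow_cell below 0.02 m/s and contact force between the fingers and yellow_cell below 0.2 N); the robot touches nothing.
It fails at once if the cell with the blue cap is shifted by more than 30 mm or knocked over (distance of blue_cell from where it was at the start of the episode above 0.03 m or angle between blue_cell's own z axis and vertical above 0.7 rad).
It fails at once if the cell with the red cap is shifted by more than 30 mm or knocked over (distance of red_cell from where it was at the start of the episode above 0.03 m or angle between red_cell's own z axis and vertical above 0.7 rad).
It fails at once if the yellow-capped cell is dropped: it falls free of the fingers faster than 0.9 m/s (a drop of about 40 mm) (linear speed of yellow_cell above 0.9 m/s and contact force between the fingers and yellow_cell below 0.1 N).
It also fails if it takes over 38 s, if anything falls off the work surface, if the arm or the gripper's body presses on something with over 40 N, if the wrist force passes 120 N, or if a joint passes its speed limit or range.

ROBOT

A 6-joint arm with a two-finger parallel gripper is mounted at the origin on a cart in front of the work surface, level with it; the furniture and walls round the work are solid. World frame = base frame: x ahead of the robot, y to its left, z up, the work surface at z = 0. Lengths are in m, angles in rad, forces in N, time in s.
With the tool pointing down it reaches from about 0.35 to 0.8 m from the base axis. Payload 7.3 kg.
Tool frame: the origin (TCP) lies where the fingers leave the gripper's body, on its centre line; the fingertips stand bot.finger_overhang ahead of it and the grasp point (between the pads) lies 54 mm ahead of it (bot.finger_overhang is the distance from the TCP to the fingertips, in m); z points along the fingers, y is the line along which they close (so a half turn about z gives the same grasp; the last joint's range is limited). The gripper opens to 85 mm and grips with 20 to 120 N. Pads are 22 mm wide; open, the fingers measure 114 mm over their backs; the gripper's body (76 mm by 85 mm) begins 54 mm behind the grasp point. The pads swing forward as they close: fully open they stand 13 mm farther back than shut.
Start: joints at [1.059, 0.342, 1.524, -0, 1.275, -0.146], TCP at [0.188, 0.49, 0.304] pointing down, gripper open.
Joint ranges: [-2.53, 2.53], [-0.77, 2.02], [0.04, 2.7], [-1, 4.14], [0.28, 2.66], [-3.11, 3.11]. Speed limits (rad/s): [2.57, 2.57, 3.14, 3.14, 3.14, 3.14].

INTERFACE

Orientations are given as [roll, pitch, yaw] about the fixed x, y, z axes, in that order (R = Rz(yaw) Ry(pitch) Rx(roll)).
In Python, from cell import bot gives the robot as it stands.
- The arm moves only by the tool jog_arm, never from a script. Its argument "commands" is a list of rows, each a list of 6 numbers: the shift along the tool's x, y, z in cm, then the turn, a rotation vector about the tool's x, y, z in rad. A call has 1 to 10 rows; each row is the pose to reach, as a shift and turn from the pose commanded when the call began, along the tool's axes at that moment; what a row does not reach only later rows make up. A row lasts 1/8 s, in which the tool goes at most 62.5 mm and 10.7 degrees, less where a joint would pass 70% of its speed; a pose out of reach is approached as far as the arm can. A call with a gripper value outside its range is refused whole. "hand" is the closure, from -1 (fully open) to 1 (shut), so that 0 is half open, set as the call begins (left out, the last holds). The fingers move at their own pace and stop on an object; "newtons" is the grip in N (left out, the last holds). Time passes only in rows, so rows that repeat a pose let the fingers close. It gives the time, the measured TCP pose, the force, the opening and the grip force at its end, in the units of the state.
- bot.state(): the state, without advancing time (a new reading comes with each control period).
- bot.snapshot(name): name is "side" or "top" or "wrist"; returns the picture (384x512x3 uint8, red, green, blue); there is no depth.
- bot.camera_params(name): a dict with "fov_y" (degrees; the focal length in pixels is half the picture's height over the tangent of half this angle, whatever the lens; pixels are square), "cx", "cy" (the principal point, pixels), "position" and "orientation" of the camera in the world; the wrist camera has in their place "mount" (4x4, takes a point from camera to tool coordinates, whose origin is the TCP and whose axes are the flange's). Camera axes: x right, y down, z forward; pixel columns grow to the right and rows downward; lengths in m; the calibration is good to about 2 mm. A picture is of the moment at which its call begins: read the wrist's pose just before it. camera_params takes no time and is no camera call.
- bot.hand_in(): hands the job in; it is judged then, once.
Trained networks look in the newest picture that a camera, given by its name, has taken for a name from the list of things; names that differ only in an ending like _2 or _b are one class to them, and where a whole thing is asked for, a point or a joint stands for the part that bears it (a point fixed in the world has none). Each returns a list of dicts, best first, with "score" (0 to 1); they miss things now and then, are a little off and sometimes report something else, mostly with a low value. They report only what shows in the picture. A call takes as long as a camera call. They do not tell look-alikes from the thing itself.
- bot.spot_in(camera, thing): "xyz" ([x, y, z] in m, in world coordinates, good to about 4 mm: the middle of the surface that is visible of it).
- bot.cut_out(camera, thing): "region" (384x512 bool, what is visible of it).
The state is a dict: "time_s": time; "joints": joint angles; "joint_vel": joint speeds; "joint_efforts": joint torques, N m; "ee_pos": TCP position; "ee_rot": TCP orientation; "contact_force": force on the tool from outside, world axes, zero at the start; "torque": the same for the moment, N m; "opening": opening from 0.0 (shut) to 1.0 (fully open); "grasp_force": force on a finger pad.
Only numpy, scipy, OpenCV 4.12 (cv2) and the standard library are available. Lean on these libraries where they do the work, as an engineer would, in place of code of your own. Each camera call takes 0.05 s, during which the arm holds its last target. There are 200 camera calls.

## Working session

There is one attempt and no reset: what is moved stays moved. The work goes in short steps, Python scripts to look and compute and a tool call to move; the robot and the scene stay as the last step left them, time stands still between calls to the robot, and variables do not carry over. Pictures are saved under pics/ and viewed, at most 10 in all, crops included, and the job is handed in when it is done.

Besides the shell and the picture viewer there is one more tool, called after "Emit:" as name(argument=value, ...), one argument or row to a line, values as JSON. jog_arm: Moves the arm, as the interface text tells. Its arguments: {"type":"object","properties":{"commands":{"type":"array","items":{"type":"array","items":{"type":"number"}}},"hand":{"type":"number"},"newtons":{"type":"number"}},"required":["commands"]}

```bash
mkdir -p pics
python3 - <<'E'
from cell import bot
import cv2,numpy as np
s=bot.state();print(s['time_s'],s['ee_pos'],s['ee_rot'],s['opening'],bot.finger_overhang)
ims=[]
for c in['top','side']:
    im=bot.snapshot(c);cv2.imwrite(f'pics/{c}.png',im[:,:,::-1]);print(c,{k:np.round(v,3).tolist() for k,v in bot.camera_params(c).items() if k!='lens'})
    for t in['yellow_cell','blue_cell','red_cell','well_floor']:
        try:print(t,[(np.round(d['xyz'],3).tolist(),round(d['score'],2)) for d in bot.spot_in(c,t)])
        except Exception as e:print(t,e)
print({k:v for k,v in bot.camera_params('wrist').items()})
E
```

```text
0.0 [0.18762034 0.48999556 0.30321949] [-3.14004415e+00 -2.16370007e-04  2.77581735e+00] 0.9997641966243893 0.0726
top {'fov_y': 43.603, 'cx': 254.625, 'cy': 189.023, 'position': [0.364, 0.249, 1.072], 'orientation': [-3.003, 0.004, -1.6]}
yellow_cell [([0.462, 0.074, 0.076], 0.77), ([0.373, 0.091, 0.076], 0.76), ([0.454, 0.31, 0.075], 0.57)]
blue_cell [([0.481, 0.419, 0.075], 0.64)]
red_cell [([0.571, 0.325, 0.077], 0.8)]
well_floor [([0.566, 0.184, 0.008], 0.75)]
side {'fov_y': 52.487, 'cx': 251.952, 'cy': 186.005, 'position': [0.361, -0.503, 0.372], 'orientation': [-1.968, -0.002, -0.143]}
yellow_cell [([0.377, 0.074, 0.052], 0.96), ([0.458, 0.297, 0.047], 0.9), ([0.465, 0.059, 0.051], 0.6)]
blue_cell [([0.488, 0.41, 0.056], 0.5)]
red_cell [([0.573, 0.312, 0.039], 0.94)]
well_floor [([0.573, 0.159, 0.024], 0.98)]
{'fov_y': 67.26305846820024, 'cx': 255.78558644762873, 'cy': 197.2404843276329, 'mount': array([[ 5.17045975e-04, -9.59145492e-01, -2.82912809e-01,
         7.05937745e-02],
       [ 9.99999301e-01,  7.96769505e-04, -8.73669403e-04,
         2.49052286e-04],
       [ 1.06339237e-03, -2.82912160e-01,  9.59145234e-01,
        -6.91219152e-02],
       [ 0.00000000e+00,  0.00000000e+00,  0.00000000e+00,
         1.00000000e+00]])}
```

View pics/top.png

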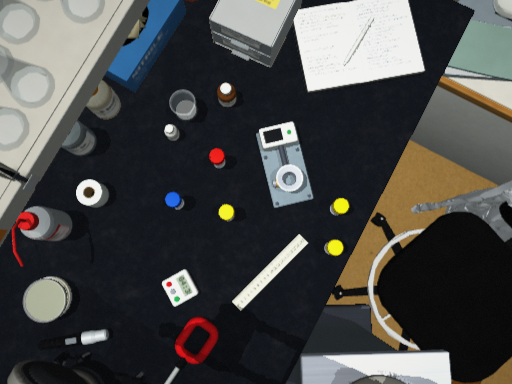

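View pics/side.png

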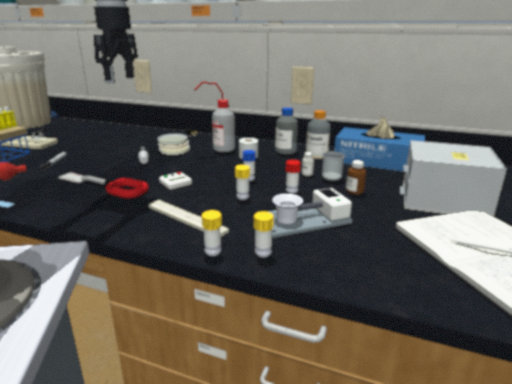

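The things that could be taken for the target in the top view are the yellow caps at (227,212), (341,206) and (335,247), which lie 0.55, 0.47 and 0.38 m from the base. The farthest is (227,212), seen at (242,182) in the side view. The well is at (289,178) in the top view, with the lamp housing/display at its far end. Next I'll refine the positions and check the choice in a crop.

```bash
cat > h.py <<'E'
from cell import bot
import cv2,numpy as np
from scipy.spatial.transform import Rotation as Ro
def pose(name,s):
    p=bot.camera_params(name)
    if 'mount' in p:
        T=np.eye(4);T[:3,:3]=Ro.from_euler('xyz',s['ee_rot']).as_matrix();T[:3,3]=s['ee_pos'];T=T@p['mount'];return p,T[:3,:3],T[:3,3]
    return p,Ro.from_euler('xyz',p['orientation']).as_matrix(),np.array(p['position'])
def toplane(name,uv,z,s=None):
    p,R,t=pose(name,s);f=192/np.tan(np.radians(p['fov_y'])/2)
    d=R@np.array([(uv[0]-p['cx'])/f,(uv[1]-p['cy'])/f,1]);return t+d*(z-t[2])/d[2]
def proj(name,X,s=None):
    p,R,t=pose(name,s);f=192/np.tan(np.radians(p['fov_y'])/2)
    c=R.T@(np.array(X)-t);return c[:2]/c[2]*f+[p['cx'],p['cy']]
E
python3 - <<'E'
from h import *
print(bot.camera_params('top').keys(),bot.camera_params('top').get('lens'))
im=cv2.imread('pics/top.png')
for t in['yellow_cell']:
    h=cv2.cvtColor(im,cv2.COLOR_BGR2HSV);m=cv2.inRange(h,(20,120,90),(35,255,255))
    n,l,st,c=cv2.connectedComponentsWithStats(m)
    for i in range(1,n):
        if st[i,4]>80: print(c[i],st[i],toplane('top',c[i],.075))
print('rim',toplane('top',(289.5,178),.052),toplane('top',(289.5,178),.010),'px of est floor',proj('top',(.566,.184,.052)))
print('lamp',toplane('top',(278,135),.046))
cr=cv2.resize(im[100:260,180:380],(800,640)[:2],interpolation=cv2.INTER_CUBIC)[:600]
cv2.imwrite('pics/c1.png',cr)
E
```

```text
dict_keys(['fov_y', 'cx', 'cy', 'position', 'orientation']) None
[269.7706422    2.43119266] [256   0  24   9 109] [0.91957532 0.20359607 0.075     ]
[340.24324324 205.57207207] [332 198  17  16 222] [0.46281815 0.07188324 0.075     ]
[225.83653846 211.64423077] [218 204  16  17 208] [0.45719989 0.31077964 0.075     ]
[334.5840708  247.09292035] [326 239  18  17 226] [0.37725406 0.08816632 0.075     ]
rim [0.52790279 0.17367209 0.052     ] [0.53464595 0.1705697  0.01      ] px of est floor [284.03587082 160.76277849]
lamp [0.62505317 0.1946739  0.046     ]
```

View pics/c1.png

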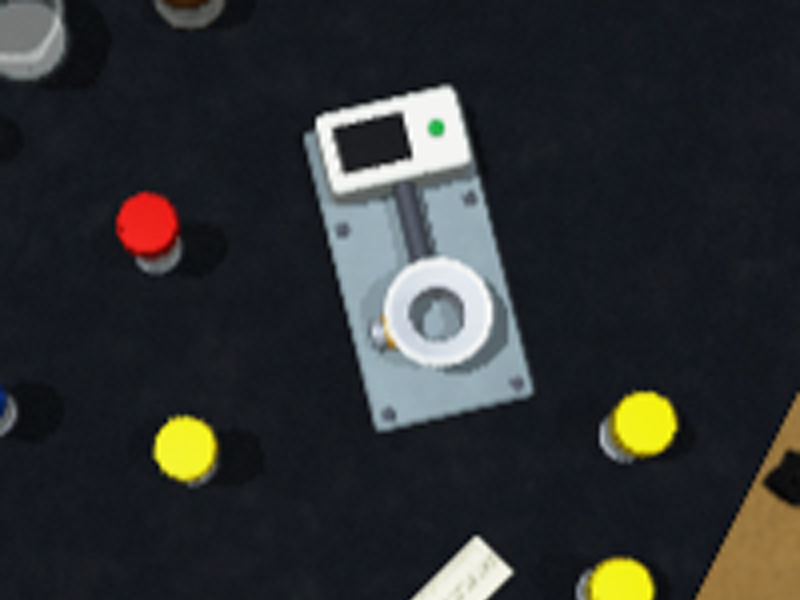

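The crop shows the chosen yellow cap at crop (186,449), at about (0.457, 0.311), with red and blue to the left. The well rim is centred at crop (438,311), at about (0.528, 0.174). The lamp lies about 12° off world x. I'm moving above the cell now and turning the closing line clear of blue.

Emit:
jog_arm(
  commands=[
    [-31.6,-7.1,7.3,0,0,-0.58],
    [-31.6,-7.1,7.3,0,0,-0.58],
    [-31.6,-7.1,7.3,0,0,-0.58],
    [-31.6,-7.1,7.3,0,0,-0.58],
    [-31.6,-7.1,7.3,0,0,-0.58],
    [-31.6,-7.1,7.3,0,0,-0.58],
    [-31.6,-7.1,7.3,0,0,-0.58],
    [-31.6,-7.1,7.3,0,0,-0.58],
  ],
  hand=-1,
  newtons=50,
)

```text
time_s: 1.5
ee_pos: [0.457, 0.3112, 0.2309]
ee_rot: [3.141, -0.0, -2.928]
contact_force: [-0.1, -0.1, 0.3]
opening: 1.001
grasp_force: 0.0
```

```bash
cat >> h.py <<'E'
def caps(im):
    m=cv2.inRange(cv2.cvtColor(im,cv2.COLOR_RGB2HSV),(20,120,90),(35,255,255))
    n,l,st,c=cv2.connectedComponentsWithStats(m)
    return [(c[i],st[i]) for i in range(1,n) if st[i,4]>80],l
def tool(s,X):
    return Ro.from_euler('xyz',s['ee_rot']).as_matrix().T@(np.array(X)-s['ee_pos'])*100
E
python3 - <<'E'
from h import *
s=bot.state();im=bot.snapshot('wrist');cv2.imwrite('pics/w1.png',im[:,:,::-1])
print(s['time_s'],s['ee_pos'],s['ee_rot'])
print([(c,st) for c,st in caps(im)[0]])
print('pred',proj('wrist',(.457,.311,.075),s),[d for d in bot.spot_in('wrist','yellow_cell')])
print(tool(s,(.457,.311,.12)))
E
```

```text
1.5 [0.45702188 0.31119779 0.23093603] [ 3.14126598e+00 -4.71440147e-04 -2.92761891e+00]
[(array([ 4.78225806, 43.78763441]), array([  0,  23,  13,  40, 372], dtype=int32)), (array([253.4973822 , 201.27150337]), array([ 234,  180,   40,   43, 1337], dtype=int32))]
pred [256.30795696 202.45724475] [{'xyz': [0.4636, 0.0827, 0.0247], 'score': 0.83}, {'xyz': [0.376, 0.0982, 0.0383], 'score': 0.74}, {'xyz': [0.4548, 0.3102, 0.0741], 'score': 0.73}, {'xyz': [0.5168, 0.1716, 0.0107], 'score': 0.58}]
[ 1.10833447e-03 -2.24869626e-02  1.10935978e+01]
```

View pics/w1.png

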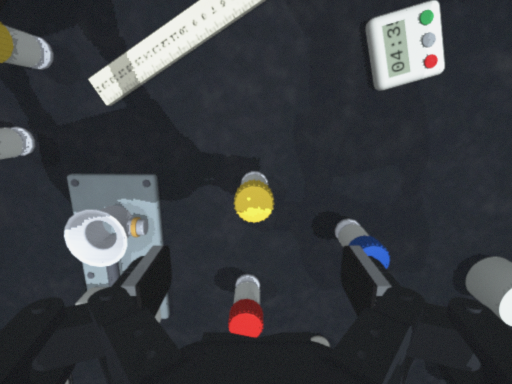

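The wrist view shows the target cap at (254,202), centred between the fingers to within 2 mm. Red is at (246,320), blue at (372,250) and the well at (97,237). All are clear of the fingers, so I'm descending and gripping.

Emit:
jog_arm(
  commands=[
    [0,-0.2,5.5,0,0,0],
    [0,-0.2,9.5,0,0,0],
    [0,-0.2,11.1,0,0,0],
    [0,-0.2,11.1,0,0,0],
    [0,-0.2,11.1,0,0,0],
  ],
)

```text
time_s: 2.22
ee_pos: [0.4586, 0.3097, 0.1216]
ee_rot: [3.141, 0.003, -2.927]
contact_force: [-0.3, -0.0, 0.4]
opening: 1.001
grasp_force: 0.0
```

Emit:
jog_arm(
  commands=[
    [0,0,0,0,0,0],
    [0,0,0,0,0,0],
    [0,0,0,0,0,0],
    [0,0,0,0,0,0],
    [0,0,0,0,0,0],
    [0,0,0,0,0,0],
  ],
  hand=1,
  newtons=50,
)

```text
time_s: 2.98
ee_pos: [0.4582, 0.3091, 0.1205]
ee_rot: [3.141, 0.001, -2.927]
contact_force: [-0.3, 0.6, 6.3]
opening: 0.36
grasp_force: 49.2
```

Emit:
jog_arm(
  commands=[
    [0,0,-2,0,0,0],
    [0,0,-5,0,0,0],
    [0,0,-10,0,0,0],
    [0,0,-10,0,0,0],
    [0,0,-10,0,0,0],
  ],
)

```text
time_s: 3.6
ee_pos: [0.4575, 0.3088, 0.2192]
ee_rot: [-3.141, -0.001, -2.927]
contact_force: [0.5, 0.4, -0.7]
opening: 0.359
grasp_force: 49.5
```

The cell is held (opening 0.36, about 31 mm, 49 N). Next I'll put the wrist camera over the well to measure it.

Emit:
jog_arm(
  commands=[
    [-11,-14.7,-1,0,0,0],
    [-11,-14.7,-1,0,0,0],
    [-11,-14.7,-1,0,0,0],
    [-11,-14.7,-1,0,0,0],
    [-11,-14.7,-1,0,0,0],
    [-11,-14.7,-1,0,0,0],
  ],
)

```text
time_s: 4.35
ee_pos: [0.5955, 0.1898, 0.2291]
ee_rot: [3.141, -0.002, -2.926]
contact_force: [-0.9, 0.6, -0.4]
opening: 0.353
grasp_force: 49.6
```

Run:
```python
from h import *
s=bot.state();im=bot.snapshot('wrist');cv2.imwrite('pics/w2.png',im[:,:,::-1])
print(s['time_s'],s['ee_pos'],s['ee_rot'])
print('pred',proj('wrist',(.528,.1737,.052),s))
for d in bot.spot_in('wrist','well_floor'):print(d)
```

```text
4.35 [0.59547617 0.18977661 0.22912173] [ 3.14122177e+00 -1.90970687e-03 -2.92589933e+00]
pred [255.06550121 114.39265451]
{'xyz': [0.5449, 0.1734, 0.0111], 'score': 0.62}
```

View pics/w2.png

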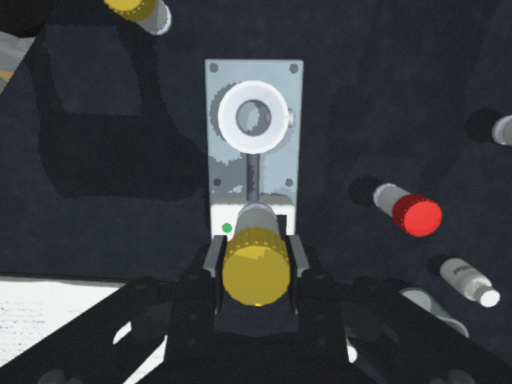

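The rim is at about (254,117) and looks straight down into the bore. The cell hangs upright at (256,250). I'll fit the rim precisely.

Run:
```python
from h import *
im=cv2.imread('pics/w2.png')
s=bot.state()
hsv=cv2.cvtColor(im,cv2.COLOR_BGR2HSV)
m=cv2.inRange(hsv,(0,0,195),(180,30,255));m[:, :205]=0;m[:,300:]=0;m[165:]=0;m[:75]=0
m=cv2.morphologyEx(m,cv2.MORPH_OPEN,np.ones((5,5)))
cs,hi=cv2.findContours(m,cv2.RETR_CCOMP,cv2.CHAIN_APPROX_NONE)
for c,z in [(c,z) for c in cs if len(c)>60 for z in (.052,.042)]:
    e=cv2.fitEllipse(cv2.convexHull(c));X=toplane('wrist',e[0],z,s);print(e,z,X,e[1][0]/288*(.298-z))
    print('tool shift',tool(s,X))
```

```text
((253.7398681640625, 116.69786071777344), (72.9276351928711, 73.38311004638672), 157.67803955078125) 0.052 [0.5305215  0.17308958 0.052     ] 0.0622923550605774
tool shift [ 6.71858353 -0.24228416 17.77698323]
((253.7398681640625, 116.69786071777344), (72.9276351928711, 73.38311004638672), 157.67803955078125) 0.042 [0.53066857 0.17303751 0.042     ] 0.06482456461588543
tool shift [ 6.7046704  -0.25071325 18.77697261]
((253.11270141601562, 117.31139373779297), (37.852237701416016, 39.343292236328125), 178.31512451171875) 0.052 [0.53110867 0.17268827 0.052     ] 0.03233211970329285
tool shift [ 6.66982939 -0.29406419 17.77694094]
((253.11270141601562, 117.31139373779297), (37.852237701416016, 39.343292236328125), 178.31512451171875) 0.042 [0.53127952 0.17261994 0.042     ] 0.03364643351236979
tool shift [ 6.65394157 -0.30459052 18.77692861]
```

Run:
```python
from h import *
im=cv2.imread('pics/w2.png');s=bot.state()
m=caps(im[:,:,::-1].copy())
for c,st in m[0]: print(c,st)
R=Ro.from_euler('xyz',s['ee_rot']).as_matrix()
ex=lambda x,y,z:proj('wrist',s['ee_pos']+R@np.array([x,y,z]),s)
th=np.linspace(0,2*np.pi,60)
for z,r,col in[(.0455,.016,(255,0,0)),(.0685,.016,(0,255,0)),(.0685,.014,(0,255,255)),(.1205-.012,.014,(0,0,255)),(.1205-.004,.014,(255,0,255))]:
    P=np.array([ex(r*np.cos(t),r*np.sin(t),z) for t in th]);print(z,P.min(0),P.max(0))
    cv2.polylines(im,[np.round(P*16).astype(np.int32)],True,col,1,cv2.LINE_AA,4) if z!=.0685 or r>.015 else 0
cv2.imwrite('pics/c2.png',cv2.resize(im[180:330,170:340],None,fx=4,fy=4,interpolation=cv2.INTER_CUBIC))
```

```text
[131.98959688   7.95318596] [104   0  52  21 769]
[255.83815698 266.89002084] [ 222  227   68   80 4319]
0.0455 [221.34433571 243.42668074] [292.4244197  306.21425784]
0.0685 [226.42714198 223.81084148] [287.16113917 278.87463096]
0.0685 [230.22329045 227.45143646] [283.35587141 275.6220245 ]
0.1085 [235.47136383 203.75343616] [277.89527499 243.37178685]
0.11649999999999999 [236.27702547 200.13855208] [277.05739951 238.39252193]
```

View pics/c2.png

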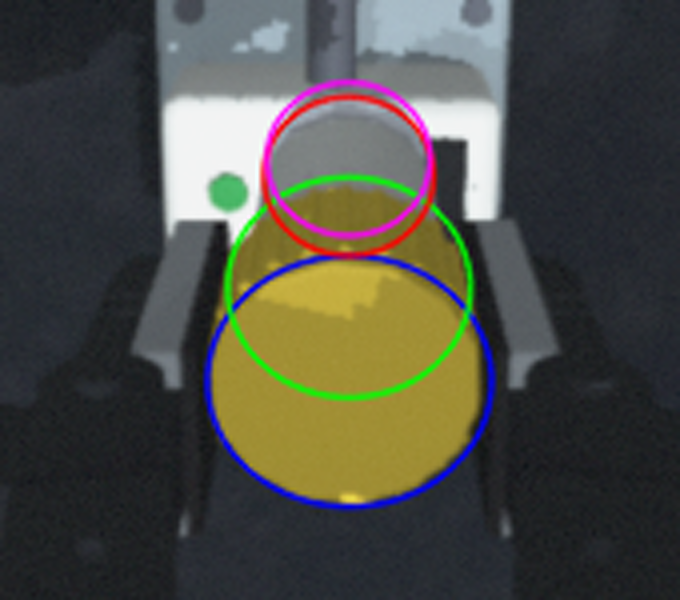

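The model overlay matches the held cell within about 1 mm, so it is upright. I'm moving over the well, then down to the flare.

Emit:
jog_arm(
  commands=[
    [6.7,-0.25,0,0,0,0],
    [6.7,-0.25,2,0,0,0],
    [6.7,-0.25,4.5,0,0,0],
    [6.7,-0.25,4.5,0,0,0],
    [6.7,-0.25,4.5,0,0,0],
  ],
)

```text
time_s: 5.08
ee_pos: [0.532, 0.1726, 0.1858]
ee_rot: [3.142, 0.001, -2.927]
contact_force: [0.2, 0.8, 0.5]
opening: 0.357
grasp_force: 49.6
```

Run:
```python
from h import *
s=bot.state();print(s['ee_pos'],s['contact_force'],tool(s,(.5308,.1729,.1305)))
im=bot.snapshot('side');u,v=proj('side',(.53,.173,.07)).astype(int)
cv2.imwrite('pics/s2.png',cv2.resize(im[v-60:v+50,u-65:u+65,::-1],None,fx=5,fy=5,interpolation=cv2.INTER_CUBIC))
```

```text
[0.53200148 0.17255662 0.18581588] [0.22445909 0.81757362 0.52409876] [0.11741055 0.05905984 5.53143826]
```

View pics/s2.png

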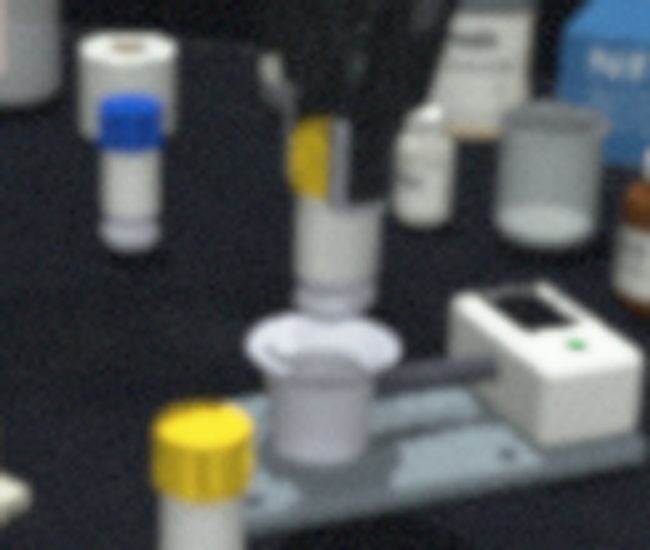

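The cell bottom (crop 338,300) looks a few mm right (+x) of the rim centre (323,345). I'll check that numerically.

Run:
```python
from h import *
s=bot.state();im=bot.snapshot('side');print(s['ee_pos'])
u0,v0=proj('side',(.53,.173,.07)).astype(int)
print('crop origin',u0-65,v0-60)
print('rim pred',proj('side',(.531,.173,.052)),'seen',(u0-65+323/5,v0-60+345/5),'->',toplane('side',(u0-65+323/5,v0-60+345/5),.052))
g=cv2.cvtColor(im,cv2.COLOR_RGB2GRAY).astype(int)
for n,z in(('body',.0655+.040),('body',.0655+.03),('foot',.0655+.004)):
    p=proj('side',(.532,.1726,z));r=g[int(round(p[1])),int(p[0])-18:int(p[0])+18];print(n,p,int(p[0])-18,r.tolist())
for z in(.052,.02,.03):
    p=proj('side',(.531,.173,z)); r=g[int(round(p[1])),int(p[0])-22:int(p[0])+22];print('cup',z,p,int(p[0])-22,r.tolist())
```

```text
[0.53218163 0.17248867 0.18601714]
crop origin 223 131
rim pred [288.24255291 199.71129661] seen (np.float64(287.6), np.float64(200.0)) -> [0.52944724 0.17185479 0.052     ]
body [289.87382872 174.25997813] 271 [37, 33, 31, 34, 34, 28, 35, 38, 32, 37, 57, 88, 125, 148, 160, 169, 173, 170, 165, 158, 152, 151, 148, 148, 143, 141, 131, 109, 78, 54, 52, 79, 105, 130, 141, 150]
body [289.66629337 179.13495224] 271 [35, 32, 32, 33, 32, 37, 35, 31, 33, 42, 68, 106, 138, 156, 168, 174, 178, 177, 173, 174, 174, 167, 166, 162, 154, 144, 133, 103, 67, 39, 36, 41, 41, 39, 35, 33]
foot [289.13662742 191.5767259 ] 271 [29, 33, 30, 31, 33, 34, 33, 40, 43, 57, 73, 101, 125, 144, 154, 159, 170, 174, 175, 179, 172, 161, 151, 135, 115, 87, 58, 35, 28, 27, 32, 35, 30, 30, 28, 32]
cup 0.052 [288.24255291 199.71129661] 266 [38, 43, 44, 40, 41, 78, 134, 193, 218, 212, 200, 199, 214, 221, 227, 222, 213, 202, 199, 200, 200, 201, 201, 202, 201, 209, 210, 214, 215, 214, 213, 211, 210, 211, 213, 202, 159, 94, 45, 35, 31, 31, 34, 32]
cup 0.02 [287.62962819 214.31394898] 265 [214, 215, 217, 218, 220, 218, 214, 201, 171, 151, 138, 126, 121, 127, 133, 139, 146, 148, 153, 155, 156, 158, 161, 159, 159, 156, 153, 153, 148, 144, 139, 133, 139, 141, 143, 140, 141, 140, 142, 142, 141, 138, 134, 133]
cup 0.03 [287.81905721 209.80088898] 265 [58, 60, 65, 73, 78, 85, 88, 95, 108, 119, 123, 120, 121, 126, 131, 135, 142, 146, 151, 154, 154, 155, 156, 154, 153, 155, 151, 153, 150, 145, 136, 126, 108, 94, 90, 93, 96, 113, 127, 131, 135, 133, 142, 147]
```

Emit:
jog_arm(
  commands=[
    [0.2,0,0,0,0,0],
    [0.2,0,0.8,0,0,0],
    [0.2,0,1.6,0,0,0],
    [0.2,0,2.2,0,0,0],
    [0.2,0,2.8,0,0,0],
    [0.2,0,2.8,0,0,0],
    [0.2,0,2.8,0,0,0],
  ],
)

```text
time_s: 6.05
ee_pos: [0.5298, 0.1718, 0.1569]
ee_rot: [3.141, 0.0, -2.927]
contact_force: [0.1, 1.8, -1.3]
opening: 0.362
grasp_force: 49.5
```

Emit:
jog_arm(
  commands=[
    [0,0,0.4,0,0,0],
    [0,0,0.8,0,0,0],
    [0,0,1.2,0,0,0],
    [0,0,1.2,0,0,0],
  ],
)

```text
time_s: 6.55
ee_pos: [0.5296, 0.1718, 0.1444]
ee_rot: [3.141, -0.0, -2.927]
contact_force: [1.0, 4.1, -2.6]
opening: 0.359
grasp_force: 49.5
```

Emit:
jog_arm(
  commands=[
    [0,0.05,0.3,0,0,0],
    [0,0.05,0.6,0,0,0],
    [0,0.05,0.9,0,0,0],
    [0,0.05,1.2,0,0,0],
    [0,0.05,1.5,0,0,0],
    [0,0.05,1.5,0,0,0],
  ],
)

```text
time_s: 7.3
ee_pos: [0.5301, 0.172, 0.1305]
ee_rot: [-3.141, 0.001, -2.927]
contact_force: [-0.7, 1.0, 6.0]
opening: 0.357
grasp_force: 50.5
```

Emit:
jog_arm(
  commands=[
    [0,0,0.2,0,0,0],
    [0,0,0.3,0,0,0],
    [0,0,0.3,0,0,0],
    [0,0,0.3,0,0,0],
  ],
)

```text
time_s: 7.8
ee_pos: [0.5305, 0.1722, 0.1303]
ee_rot: [-3.141, 0.004, -2.927]
contact_force: [-6.5, -0.5, 26.3]
opening: 0.357
grasp_force: 52.7
```

Hard stop at TCP z 0.130, which is the predicted home height, with 26 N. I'll unload, open and retreat.

Emit:
jog_arm(
  commands=[
    [0,0,-0.3,0,0,0],
    [0,0,-0.3,0,0,0],
  ],
)

```text
time_s: 8.05
ee_pos: [0.53, 0.1721, 0.1305]
ee_rot: [-3.141, 0.001, -2.927]
contact_force: [-1.1, 1.1, 8.4]
opening: 0.359
grasp_force: 51.3
```

Emit:
jog_arm(
  commands=[
    [0,0,0,0,0,0],
    [0,0,0,0,0,0],
    [0,0,0,0,0,0],
    [0,0,0,0,0,0],
    [0,0,0,0,0,0],
    [0,0,0,0,0,0],
  ],
  hand=-1,
)

```text
time_s: 8.8
ee_pos: [0.5296, 0.1721, 0.1299]
ee_rot: [3.142, -0.0, -2.927]
contact_force: [1.5, -0.7, -0.4]
opening: 1.003
grasp_force: 0.0
```

Emit:
jog_arm(
  commands=[
    [0,0,-3,0,0,0],
    [0,0,-7,0,0,0],
    [0,0,-12,0,0,0],
    [0,0,-12,0,0,0],
    [0,0,-12,0,0,0],
  ],
)

```text
time_s: 9.43
ee_pos: [0.5293, 0.1721, 0.2495]
ee_rot: [3.142, -0.0, -2.927]
contact_force: [1.0, -0.8, -0.5]
opening: 0.997
grasp_force: 0.0
```

Run:
```python
from h import *
im=bot.snapshot('side');u,v=proj('side',(.53,.173,.07)).astype(int)
p=[proj('side',(.53,.172,z)) for z in(.085,.062,.052)];print(p,u-65,v-60)
cv2.imwrite('pics/s3.png',cv2.resize(im[v-60:v+50,u-65:u+65,::-1],None,fx=5,fy=5,interpolation=cv2.INTER_CUBIC))
for t in['yellow_cell','blue_cell','red_cell']:print(t,[(np.round(d['xyz'],3).tolist(),round(d['score'],2)) for d in bot.spot_in('side',t)])
s=bot.state();print(s['time_s'],s['ee_pos'],s['opening'],s['grasp_force'])
```

```text
[array([288.50700285, 184.37223619]), array([288.05332814, 195.28676482]), array([287.85937839, 199.95281735])] 223 131
yellow_cell [([0.463, 0.059, 0.049], 0.96), ([0.377, 0.072, 0.05], 0.91), ([0.524, 0.16, 0.074], 0.67)]
blue_cell [([0.484, 0.409, 0.045], 0.64)]
red_cell [([0.572, 0.312, 0.05], 0.87)]
9.625 [0.52918178 0.17203414 0.24858063] 0.9969895460210033 0.0
```

View pics/s3.png

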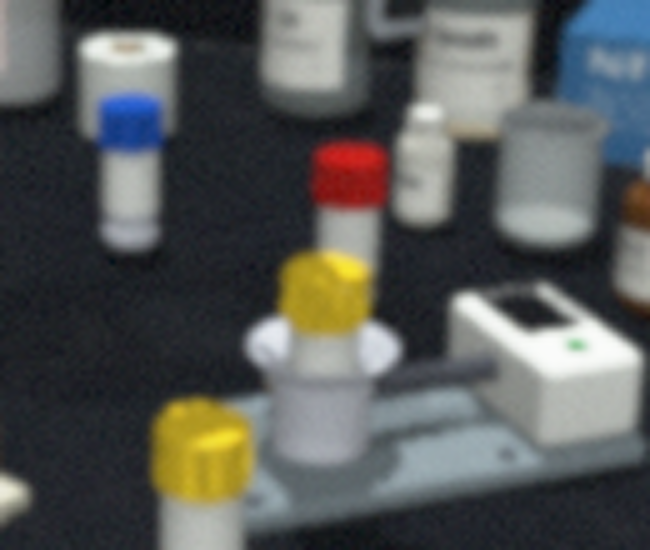

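The cap's top is at crop (326,267), which is row 184.4 against 184.4 predicted for fully home. It stands upright, and red and blue have not moved. I'm handing in.

```bash
python3 -c "
from cell import bot
print(bot.hand_in())"
```

```text
the job is handed in; nothing more can be done
None
```

The yellow-capped cell is pressed fully home in the photometer well and let go, the blue and red cells stand where they were, and the job is handed in (the hand-in call returned no verdict).

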